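Close the slotted isolating valve on the lab bench

ROBOT

A 6-joint arm with a two-finger parallel gripper is mounted at the origin on the work surface. World frame = base frame: x ahead of the robot, y to its left, z up, the work surface at z = 0. Lengths are in m, angles in rad, forces in N, time in s.
With the tool pointing down it reaches from about 0.35 to 0.925 m from the base axis. Payload 6.4 kg.
Tool frame: the origin (TCP) lies at the very end of the fingers, on their centre line; the grasp point (between the pads) lies manip.grasp_offset behind it (manip.grasp_offset is the distance from the TCP to the grasp point, in m); z points along the fingers, y is the line along which they close (so a half turn about z gives the same grasp; the last joint's range is limited). The gripper opens to 85 mm and grips with 20 to 120 N. Pads are 22 mm wide; open, the fingers measure 114 mm over their backs; the gripper's body (76 mm by 85 mm) begins 54 mm behind the grasp point. The pads swing forward as they close: fully open they stand 13 mm farther back than shut.
Start: joints at [-1.519, 0.245, 1.558, -0, 1.339, -0.174], TCP at [0.146, -0.634, 0.231] pointing down, gripper open.
Joint ranges: [-3.13, 3.13], [-1.02, 2.26], [0.13, 2.54], [-0.95, 4.09], [0.21, 2.88], [-2.74, 2.74]. Speed limits (rad/s): [2.57, 2.57, 3.14, 3.14, 3.14, 3.14].

INTERFACE

Orientations are given as a rotation vector (axis times angle).
In Python, from cell import manip gives the robot as it stands.
- The arm moves only by the shell command python3 -m creep 'ROWS' [FORCE]. ROWS is JSON, a list of rows, each a list of 7 numbers: the shift along the tool's x, y, z normalised to -1 to 1, where 1 is 0.03 m, then the turn, a rotation vector about the tool's x, y, z normalised to -1 to 1, where 1 is 0.15 rad, then the opening, from -1 (shut) to 1 (fully open), so that 0 is half open. In form: [[dx, dy, dz, wx, wy, wz, gripper], ...]. A call has 1 to 10 rows; each row shifts and turns the commanded pose from where the row before left it, along the tool's axes as they then stand; what a row does not reach is not made up. A row lasts 1/10 s, in which the tool goes at most 50 mm and 8.59 degrees, less where a joint would pass 70% of its speed; a pose out of reach is approached as far as the arm can. A call with a number of a shift or a turn outside -1 to 1 is refused whole. A call with a gripper value outside its range is refused whole. The fingers move at their own pace and stop on an object; FORCE is the grip in N (left out, the last holds). Time passes only in rows, so rows that do not move let the fingers close. It gives the time, the measured TCP pose, the force, the opening and the grip force at its end, in the units of the state.
- manip.get_obs(): the state, without advancing time (a new reading comes with each control period).
- manip.read_camera(name): name is "scene" or "top" or "wrist"; returns a dict with "image" (384x512x3 uint8, red, green, blue), "z_map" (384x512 float32, m along the optical axis (not along the pixel's ray), 0 where there is no reading), "fx", "fy", "cx", "cy" (pixels), "world_from_camera" (4x4, takes a point from camera to world coordinates). Camera axes: x right, y down, z forward; pixel columns grow to the right and rows downward; lengths in m; the calibration is good to about 2 mm. A picture is of the moment at which its call begins.
- manip.sign_off(): hands the job in; it is judged then, once.
The state is a dict: "clock": time; "joints": joint angles; "joint_velocities": joint speeds; "tau": joint torques, N m; "tool_pos": TCP position; "eef_rot": TCP orientation; "force": force on the tool from outside, world axes, zero at the start; "torque": the same for the moment, N m; "finger_gap": opening from 0.0 (shut) to 1.0 (fully open); "finger_force": force on a finger pad.
Only numpy, scipy, OpenCV 4.12 (cv2) and the standard library are available. Lean on these libraries where they do the work, as an engineer would, in place of code of your own. Each camera call takes 0.05 s, during which the arm holds its last target. There are 200 camera calls.

TASK

Close the isolating valve with the green collar: take the blue-handled flat driver from its wooden rest, seat the blade in the slot of the valve's brass spindle and turn it clockwise until the slot lies square across the hose pipe. Keep the blade seated in the slot for the whole turn. Then stand the driver back in its rest, blade down in the hole, and let go.

Things in the scene. Friction and masses are not known exactly. Their poses are not given: they have to be found in the camera images.
- driver: stubby flat driver, 112 mm, about 0.2 kg, in the rest, blade down. Origin: centre of the blade tip; z up; x along the blade's width. Blade 26 (x) by 4 mm (y), 18 long; shank 16 mm across to 46 above the tip; black flange disc 56 mm across at 46-52; blue handle at 52-112, 44 (x) by 26 mm (y): grip its wide flat faces, closing along y, some 85 above the tip. Same after a half turn.
- rest: fixed wooden block 85 x 85 x 56 mm with an upright round through hole of 40 mm in its middle. Origin at the centre of its underside, on the bench. The driver's flange sits on the block's top face, so that the tip hangs in the hole 10 mm above the bench.
- spindle_slot (a point): centre of the slot's mouth in the top of the GREEN-collared valve's brass spindle head, 74 mm above the bench; x along the slot, turns with it; z up. Head 44 mm across; slot open at both ends, 12 deep, 17 wide at the top, 45 degree flanks to 9 wide from 4 mm down. Blade has 0.2 rad play either way. Collar 68 mm across; valve fixed, 180 mm long. An identical red-collared valve is not to be used.
- spindle (a joint): angle of that spindle in rad: 0 = open, slot along the pipe; grows as it is turned clockwise seen from above; 1.57 = closed, slot across the pipe; hard stop at 1.62. It starts partly open (0.3 to 0.7) and stays where it is left; stiff, about 0.12 N m.
Mind the look-alikes: they are no part of the job. Of the things that look like the driver, the largest one is meant.

How it is judged:
On the way, in this order (a step that is already met when the one before it is completed fails the run):
1. the driver's blade is seated in the slot of the green-collared valve, more than 6 mm deep, before the spindle has been turned (below 1.0 rad) (z of driver in the frame of spindle_slot below -0.006 m and horizontal distance between driver and spindle_slot below 0.012 m and value of joint spindle below 1 rad), for 0.2 s.
2. the spindle is turned to closed (above 1.31 rad) with the blade still seated in the slot (z of driver in the frame of spindle_slot below -0.006 m and horizontal distance between driver and spindle_slot below 0.012 m and value of joint spindle above 1.31 rad), for 0.2 s.
At the end, for the whole second after the job is handed in: the green-collared valve is closed (slot across the pipe within 15 degrees: joint above 1.31 rad); the driver stands in its rest, blade down in the hole within 12 mm of its centre, flange on the block (tip less than 16 mm above the bench), upright within 10 degrees, at rest (value of joint spindle above 1.31 rad and horizontal distance between driver and rest below 0.012 m and z of driver in the frame of rest below 0.016 m and angle between driver's own z axis and vertical below 0.17 rad and linear speed of driver below 0.02 m/s); the robot touches nothing.
It fails at once if the blade is out of the slot (less than 3 mm deep, or 16 mm off its centre) while the spindle is between 1.0 and 1.25 rad, part-way through its turn (value of joint spindle between 1 and 1.25 rad and (z of driver in the frame of spindle_slot above -0.003 m or horizontal distance between driver and spindle_slot above 0.016 m)).
It also fails if it takes over 58 s, if anything falls off the work surface, if the arm or the gripper's body presses on something with over 40 N, if the wrist force passes 120 N, or if a joint passes its speed limit or range.

## Working session

There is one attempt and no reset: what is moved stays moved. The work goes in short steps, Python scripts to look and compute and a shell command to move; the robot and the scene stay as the last step left them, time stands still between calls to the robot, and variables do not carry over. Pictures are saved under pics/ and viewed, at most 10 in all, crops included, and the job is handed in when it is done.

```bash
mkdir -p pics; cat > h.py <<'E'
import numpy as np, cv2, pickle
from scipy.spatial.transform import Rotation as R
from cell import manip
def cap(n):
    c=manip.read_camera(n); pickle.dump(c,open(f'pics/{n}.pkl','wb')); return c
def load(n): return pickle.load(open(f'pics/{n}.pkl','rb'))
def cloud(c):
    z=c['z_map']; v,u=np.mgrid[:z.shape[0],:z.shape[1]]
    P=np.stack([(u-c['cx'])/c['fx']*z,(v-c['cy'])/c['fy']*z,z,np.ones_like(z)],-1)
    W=(P@np.array(c['world_from_camera']).T)[...,:3]; W[z==0]=np.nan; return W
def save(c,f,box=None,k=1):
    im=c['image'][...,::-1]
    if box: u0,v0,u1,v1=box; im=im[v0:v1,u0:u1]
    cv2.imwrite(f,cv2.resize(im,None,fx=k,fy=k,interpolation=cv2.INTER_CUBIC))
E
python3 - <<'E'
from h import *
a=cap('scene');b=cap('top')
cv2.imwrite('pics/a.png',cv2.resize(np.vstack([a['image'],b['image']])[...,::-1],None,fx=.78,fy=.78))
save(b,'pics/b.png',k=1.5)
save(a,'pics/c.png',k=1.5)
o=manip.get_obs();print(o['tool_pos'],o['eef_rot'],o['clock'],manip.grasp_offset,o['finger_gap'])
E
```

```text
[ 0.14549156 -0.63299961  0.230316  ] [-3.11990411e+00 -3.53663879e-01 -1.87937898e-04] 0.1 0.0187 1.0037624776753056
```

View pics/b.png

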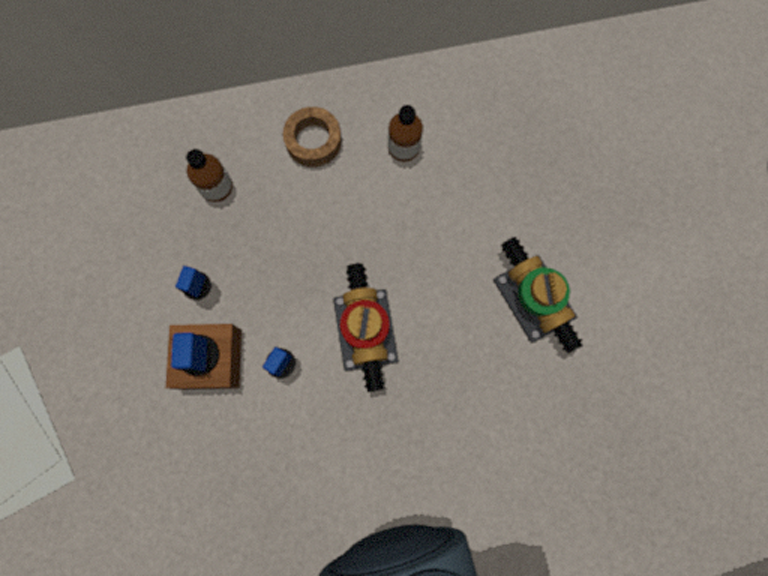

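View pics/c.png

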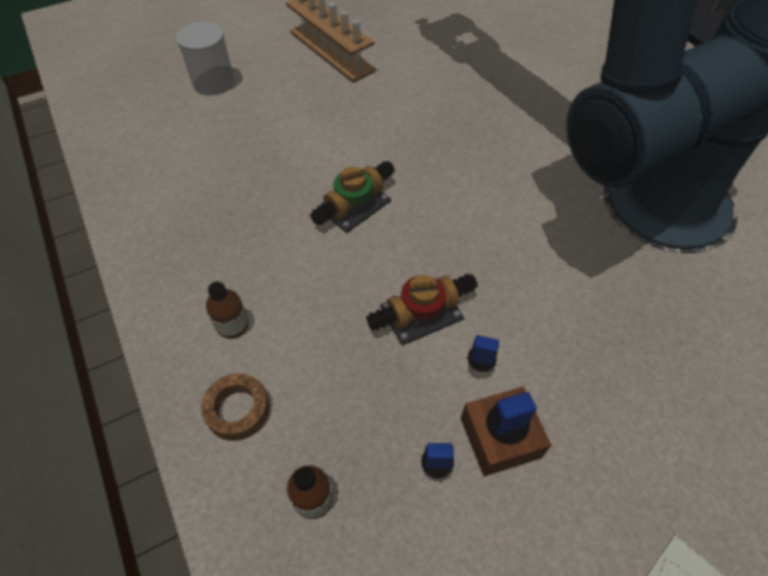

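Top view (1.5x pixels): three blue-handled candidates. They are the large one in the wooden block at (193,355) and small ones at (190,283) and (279,362). I choose the largest, the one in the rest. The green valve is at (545,290), with the red one at (365,322) to be left alone. Next: measure both and check the choice in a crop.

```bash
python3 - <<'E'
from h import *
b=load('top');W=cloud(b);im=b['image'].astype(int)
def rect(m,n):
    p=W[m][:,:2]; p=p[~np.isnan(p).any(1)]
    r=cv2.minAreaRect((p*1000).astype(np.float32));print(n,len(p),np.round(W[m].mean(0),4),r)
v,u=np.mgrid[:384,:512]
near=lambda x,y,r:(np.hypot(u-x/1.5,v-y/1.5)<r)
z=W[...,2]
blue=(im[...,2]>im[...,0]+40)
for x,y in((193,355),(190,283),(279,362)):
    m=near(x,y,28)&blue; print(np.nanmax(z[m])); rect(m&(z>np.nanpercentile(z[m],95)-.006),'handle')
m=near(200,355,45)&(z>.05)&(z<.0585)&(im[...,0]>im[...,2]+15);rect(m,'block')
m=near(545,290,30)&(z>.068)&(z<.085);rect(m,'head')
m=near(545,290,60)&(z>.012);rect(m,'valve')
cols=np.array(b['world_from_camera']);print(cols.round(3))
t=np.hstack([cv2.resize(im[180:276,100:196].astype(np.uint8),(400,400),interpolation=2),cv2.resize(im[150:246,315:411].astype(np.uint8),(400,400),interpolation=2)])
cv2.imwrite('pics/d.png',t[...,::-1])
E
```

```text
0.12462321593237091
handle 323 [0.5171 0.2196 0.121 ] ((517.3426513671875, 219.9963836669922), (25.56523895263672, 42.84906768798828), 79.82635498046875)
0.08592847574217855
handle 150 [0.6186 0.2157 0.0828] ((618.9226684570312, 216.24208068847656), (20.201623916625977, 31.681438446044922), 59.40068817138672)
0.08667442373458134
handle 165 [0.486 0.118 0.083] ((486.45526123046875, 118.3874282836914), (19.282743453979492, 32.127471923828125), 47.97084045410156)
block 1039 [0.5131 0.2143 0.0552] ((517.6281127929688, 220.61700439453125), (85.9463882446289, 85.22576904296875), 79.1663589477539)
head 288 [ 0.5065 -0.2602  0.0722] ((506.08807373046875, -260.5325012207031), (43.940731048583984, 42.00890350341797), 89.81708526611328)
valve 1806 [ 0.5032 -0.2552  0.053 ] ((506.4435119628906, -258.89276123046875), (179.98904418945312, 66.4048843383789), 17.797283172607422)
[[-0.209 -0.954  0.214  0.399]
 [-0.978  0.202 -0.05   0.001]
 [ 0.005 -0.22  -0.975  0.778]
 [ 0.     0.     0.     1.   ]]
```

View pics/d.png

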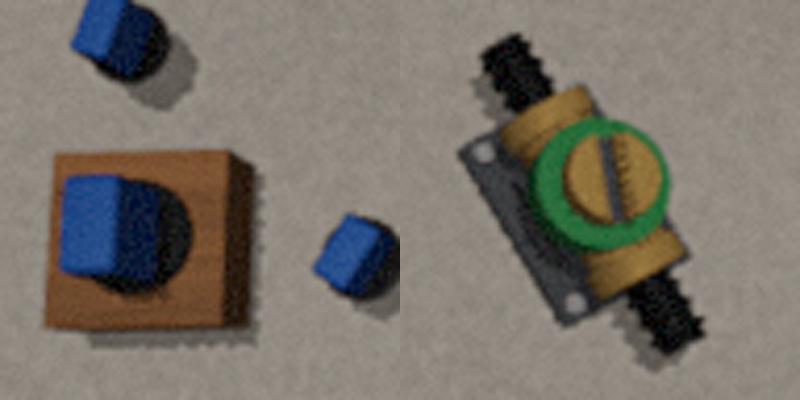

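The crop confirms the large blue driver stands in the block, its handle centred around (90,225) in the crop. On the green valve the slot runs from (605,140) to (617,218), about -3° in world, and the pipe is at 17.8°. That puts the spindle at about 0.36 rad. I'll grip with tool x at 169.8° so that joint 6 has range for the turn.

```bash
python3 -m creep '[[1,-0.8,0,0,0,0,1],[1,-0.8,0,0,0,0,1],[1,-0.8,0,0,0,0,1],[1,-0.8,0,0,0,0,1],[1,-0.8,0,0,0,0,1],[1,-0.8,0,0,0,0,1],[1,-0.8,0,0,0,0,1],[1,-0.8,0,0,0,0,1],[1,-0.8,0,0,0,0,1],[1,-0.8,0,0,0,0,1]]'
python3 -m creep '[[0.84,-1,0,0,0,0,1],[0.84,-1,0,0,0,0,1],[0.84,-1,0,0,0,0,1],[0.84,-1,0,0,0,0,1],[0.84,-1,0,0,0,0,1],[0.84,-1,0,0,0,0,1],[0.84,-1,0,0,0,0,1],[0.84,-1,0,0,0,0,1],[0.84,-1,0,0,0,0,1],[0.84,-1,0,0,0,0,1]]'
python3 -m creep '[[0,-1,0,0,0,0,1],[0,-1,0,0,0,0,1],[0,-1,0,0,0,0,1],[0,-1,0,0,0,0,1],[0,-1,0,0,0,0,1],[0,-1,0,0,0,0,1],[0,-0.95,0,0,0,0,1],[0,0,0,0,0,-1,1],[0,0,0,0,0,-1,1],[0,0,0,0,0,-1,1]]'
python3 -m creep '[[0,0,0,0,0,-1,1],[0,0,0,0,0,-1,1],[0,0,0,0,0,-1,1],[0,0,0,0,0,-1,1],[0,0,0,0,0,-1,1],[0,0,0,0,0,-1,1],[0,0,0,0,0,-1,1],[0,0,0,0,0,-1,1],[0,0,0,0,0,-1,1],[0,0,0,0,0,-1,1]]'
python3 -m creep '[[0,0,0,0,0,-1,1],[0,0,0,0,0,-1,1],[0,0,0,0,0,-1,1],[0,0,0,0,0,-1,1],[0,0,0,0,0,-1,1],[0,0,0,0,0,-0.3,1],[0,0,0,0,0,0,1]]'
cat >> h.py <<'E'
def st():
    o=manip.get_obs(); Rm=R.from_rotvec(o['eef_rot']).as_matrix()
    print('t',round(o['clock'],2),'p',np.round(o['tool_pos'],4),'yaw',np.degrees(np.arctan2(Rm[1,0],Rm[0,0])).round(2),'zax',Rm[:,2].round(3),'j',np.round(o['joints'],2),'F',np.round(o['force'],1),'M',np.round(o['torque'],2),'gap',round(o['finger_gap'],3),round(float(np.max(o['finger_force'])),1))
    return np.array(o['tool_pos']),Rm
def go(x,y,z,yaw):
    p,Rm=st(); d=Rm.T@(np.array([x,y,z])-p)/.03
    c=np.arctan2(Rm[1,0],Rm[0,0]); w=-((np.radians(yaw)-c+np.pi)%(2*np.pi)-np.pi)/.15
    print('units',d.round(3),'wz',round(w,3))
E
python3 -c "
from h import *
go(.5175,.2203,.076,169.8)"
```

```text
clock: 1.1
tool_pos: [0.3848, -0.3309, 0.231]
eef_rot: [-3.121, -0.354, 0.0]
force: [-0.7, -1.1, -0.3]
finger_gap: 1.002
finger_force: 0.0
clock: 2.1
tool_pos: [0.5629, 0.018, 0.2309]
eef_rot: [-3.121, -0.354, 0.001]
force: [0.3, 0.2, -0.2]
finger_gap: 0.997
finger_force: 0.0
clock: 3.1
tool_pos: [0.5155, 0.2199, 0.2308]
eef_rot: [-2.96, -1.052, 0.002]
force: [-0.8, -0.5, 0.6]
finger_gap: 0.999
finger_force: 0.0
clock: 4.1
tool_pos: [0.5156, 0.2195, 0.2308]
eef_rot: [-1.45, -2.786, 0.001]
force: [0.0, 0.6, 0.4]
finger_gap: 0.997
finger_force: 0.0
clock: 4.8
tool_pos: [0.5156, 0.2195, 0.2308]
eef_rot: [-0.268, -3.129, 0.0]
force: [0.3, -0.4, 0.4]
finger_gap: 1.001
finger_force: 0.0
t 4.8 p [0.5156 0.2195 0.2308] yaw 170.2 zax [-0.001 -0.    -1.   ] j [ 0.2   0.04  1.79  0.    1.32 -1.2 ] F [ 0.3 -0.4  0.4] M [-0.04  0.03  0.05] gap 1.001 0.0
units [-0.061  0.038  5.161] wz 0.046
```

```bash
python3 -m creep '[[-0.06,0.04,1,0,0,0.05,1],[0,0,1,0,0,0,1],[0,0,1,0,0,0,1],[0,0,1,0,0,0,1],[0,0,0.6,0,0,0,1],[0,0,0.56,0,0,0,1],[0,0,0,0,0,0,1]]' && python3 -m creep '[[0,0,0,0,0,0,-1],[0,0,0,0,0,0,-1],[0,0,0,0,0,0,-1],[0,0,0,0,0,0,-1],[0,0,0,0,0,0,-1],[0,0,0,0,0,0,-1],[0,0,0,0,0,0,-1],[0,0,0,0,0,0,-1]]' 80; python3 -c "
from h import *
st()"
```

```text
clock: 5.5
tool_pos: [0.5157, 0.22, 0.0736]
eef_rot: [-0.281, -3.123, 0.003]
force: [-0.8, 0.1, -0.2]
finger_gap: 0.998
finger_force: 0.0
clock: 6.3
tool_pos: [0.5187, 0.2206, 0.0775]
eef_rot: [0.28, 3.127, 0.001]
force: [-0.5, 0.7, 5.7]
finger_gap: 0.295
finger_force: 79.1
t 6.3 p [0.5187 0.2206 0.0775] yaw 169.78 zax [ 0.002  0.    -1.   ] j [ 0.2   0.24  1.88  0.    1.03 -1.19] F [-0.5  0.7  5.7] M [-0.07  0.11  0.01] gap 0.295 79.1
```

```bash
python3 -m creep '[[0,0,-0.3,0,0,0,-1],[0,0,-0.7,0,0,0,-1],[0,0,-1,0,0,0,-1],[0,0,-1,0,0,0,-1],[0,0,-1,0,0,0,-1],[0,0,-1,0,0,0,-1]]' && python3 -m creep '[[0,-0.5,0,0,0,0,-1],[-0.2,-1,0,0,0,0,-1],[-0.2,-1,0,0,0,0,-1],[-0.2,-1,0,0,0,0,-1],[-0.2,-1,0,0,0,0,-1],[-0.2,-1,0,0,0,0,-1],[-0.2,-1,0,0,0,0,-1],[-0.2,-1,0,0,0,0,-1],[-0.2,-1,0,0,0,0,-1],[-0.2,-1,0,0,0,0,-1]]' && python3 -m creep '[[-0.2,-1,0,0,0,0,-1],[-0.2,-1,0,0,0,0,-1],[-0.2,-1,0,0,0,0,-1],[-0.2,-1,0,0,0,0,-1],[0,-1,0,0,0,0,-1],[0,-1,0,0,0,0,-1],[0,-0.3,0,0,0,-0.84,-1],[0,0,0,0,0,0,-1],[0,0,0,0,0,0,-1]]'; python3 -c "
from h import *
go(.5062,-.260,.16,177)
c=cap('wrist');s=cap('scene');t=cap('top')
f=lambda c,u0,v0,w:cv2.resize(c['image'][v0:v0+w,u0:u0+w],(400,400),interpolation=2)
x=np.hstack([cv2.resize(c['image'],(400,300)),cv2.resize(s['image'][60:180,160:320],(400,300))])
cv2.imwrite('pics/e.png',x[...,::-1])"
```

```text
clock: 6.9
tool_pos: [0.5171, 0.2203, 0.2272]
eef_rot: [-0.28, -3.128, 0.001]
force: [0.9, 0.4, -2.0]
finger_gap: 0.297
finger_force: 78.5
clock: 7.9
tool_pos: [0.5189, -0.071, 0.2245]
eef_rot: [-0.28, -3.126, -0.001]
force: [0.6, -0.0, -1.7]
finger_gap: 0.296
finger_force: 78.7
clock: 8.8
tool_pos: [0.5097, -0.2594, 0.2251]
eef_rot: [-0.087, -3.138, -0.003]
force: [0.7, 0.4, -2.4]
finger_gap: 0.294
finger_force: 78.8
t 8.8 p [ 0.5097 -0.2594  0.2251] yaw 176.84 zax [-0.002  0.002 -1.   ] j [-0.67  0.07  1.77  0.    1.31 -2.18] F [ 0.7  0.4 -2.4] M [ 0.03 -0.01 -0.01] gap 0.294 78.8
units [ 0.11  -0.031  2.169] wz -0.019
```

View pics/e.png

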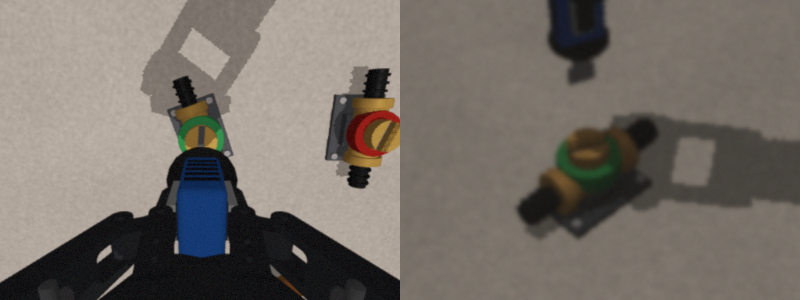

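Wrist view: the blade hangs in line with the green collar, whose slot near (200,130) runs along tool x. The scene view shows the driver upright over the green valve. Now lowering.

```bash
python3 -m creep '[[0.11,-0.03,0.6,0,0,0,-1],[0,0,1,0,0,0,-1],[0,0,0.8,0,0,0,-1],[0,0,0.2,0,0,0,-1],[0,0,0,0,0,0,-1]]' && python3 -c "
from h import *
go(.5062,-.260,.1325,177)" && python3 -m creep '[[0,0,0.1,0,0,0,-1],[0,0,0.1,0,0,0,-1],[0,0,0.1,0,0,0,-1],[0,0,0.1,0,0,0,-1],[0,0,0,0,0,0,-1]]';python3 -c "
from h import *
go(.5062,-.260,.1325,177)"
```

```text
clock: 9.45
tool_pos: [0.5069, -0.2597, 0.1477]
eef_rot: [-0.082, -3.139, -0.002]
force: [-0.5, 0.1, -1.8]
finger_gap: 0.296
finger_force: 78.8
t 9.45 p [ 0.5069 -0.2597  0.1477] yaw 177.02 zax [-0.002  0.001 -1.   ] j [-0.67  0.15  1.83  0.    1.16 -2.19] F [-0.5  0.1 -1.8] M [-0.01  0.01  0.04] gap 0.296 78.8
units [ 0.023 -0.011  0.506] wz 0.002
clock: 9.95
tool_pos: [0.5071, -0.2605, 0.1361]
eef_rot: [-0.082, -3.14, -0.001]
force: [-0.4, -0.8, -2.1]
finger_gap: 0.295
finger_force: 78.8
t 9.95 p [ 0.5071 -0.2605  0.1361] yaw 177.0 zax [-0.001  0.    -1.   ] j [-0.67  0.17  1.83  0.    1.14 -2.19] F [-0.4 -0.8 -2.1] M [-0.04 -0.    0.01] gap 0.295 78.8
units [0.03  0.014 0.121] wz -0.0
```

```bash
python3 -m creep '[[0,0,0.07,0,0,0,-1],[0,0,0.07,0,0,0,-1],[0,0,0,0,0,0,-1],[0,0,0,0,0,0,-1]]' && python3 -m creep '[[0,0,0.04,0,0,0,-1],[0,0,0,0,0,0,-1],[0,0,0,0,0,0,-1]]';python3 -c "
from h import *
st()
s=cap('scene');save(s,'pics/f.png',(190,70,310,160),6)"
```

```text
clock: 10.35
tool_pos: [0.5073, -0.2606, 0.1322]
eef_rot: [-0.082, -3.14, -0.0]
force: [-0.2, -0.3, -1.5]
finger_gap: 0.296
finger_force: 78.8
clock: 10.65
tool_pos: [0.5073, -0.2606, 0.1311]
eef_rot: [0.082, 3.14, 0.0]
force: [-0.6, -0.1, -0.8]
finger_gap: 0.29
finger_force: 78.8
t 10.65 p [ 0.5073 -0.2606  0.1311] yaw 177.0 zax [ 0.  0. -1.] j [-0.67  0.17  1.84  0.    1.13 -2.19] F [-0.6 -0.1 -0.8] M [-0.01 -0.03 -0.01] gap 0.29 78.8
```

View pics/f.png

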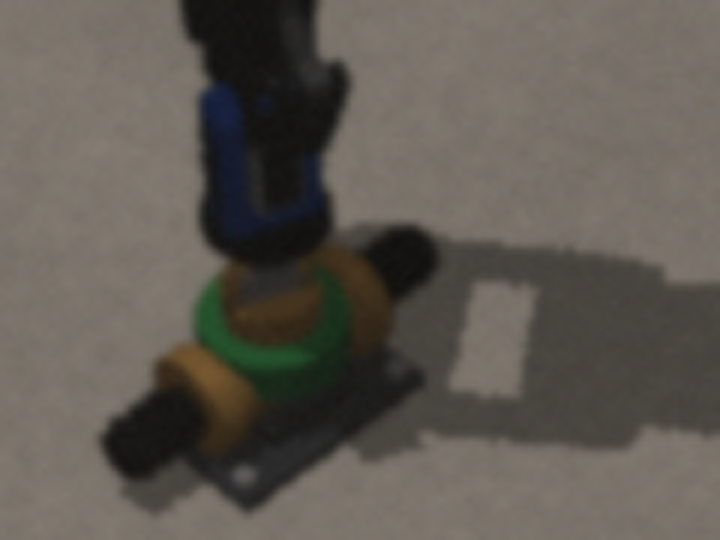

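The blade sits in the brass slot at about (275,285), with the flange just above the head. Turning clockwise.

```bash
python3 -m creep '[[0,0,0,0,0,0.4,-1],[0,0,0,0,0,0.5,-1],[0,0,0,0,0,0.5,-1],[0,0,0,0,0,0.5,-1],[0,0,0,0,0,0.5,-1],[0,0,0,0,0,0.5,-1]]' && python3 -c "
from h import *
st()" && python3 -m creep '[[0,0,0,0,0,0.5,-1],[0,0,0,0,0,0.5,-1],[0,0,0,0,0,0.5,-1],[0,0,0,0,0,0.5,-1],[0,0,0,0,0,0.5,-1],[0,0,0,0,0,0.5,-1]]' ;python3 -c "
from h import *
go(.5073,-.2606,.131,98)"
```

```text
clock: 11.3
tool_pos: [0.5073, -0.2606, 0.1311]
eef_rot: [0.762, 3.048, -0.0]
force: [-0.2, -0.5, -1.1]
finger_gap: 0.291
finger_force: 78.8
t 11.3 p [ 0.5073 -0.2606  0.1311] yaw 151.93 zax [ 0. -0. -1.] j [-0.67  0.17  1.84 -0.    1.13 -1.75] F [-0.2 -0.5 -1.1] M [ 0.02 -0.02  0.12] gap 0.291 78.8
clock: 11.9
tool_pos: [0.5071, -0.2607, 0.1311]
eef_rot: [-1.422, -2.801, 0.001]
force: [0.0, -0.0, -0.9]
finger_gap: 0.297
finger_force: 78.8
t 11.9 p [ 0.5071 -0.2607  0.1311] yaw 126.15 zax [-0. -0. -1.] j [-0.67  0.17  1.84 -0.    1.13 -1.3 ] F [ 0.  -0.  -0.9] M [-0.12  0.2   0.16] gap 0.297 78.8
units [0.001 0.007 0.005] wz 3.276
```

```bash
python3 -m creep '[[0,0,0,0,0,0.5,-1],[0,0,0,0,0,0.5,-1],[0,0,0,0,0,0.5,-1],[0,0,0,0,0,0.5,-1],[0,0,0,0,0,0.5,-1],[0,0,0,0,0,0.4,-1],[0,0,0,0,0,0,-1]]' && python3 -c "
from h import *
st()" && python3 -m creep '[[0,0,0,0,0,0.3,-1],[0,0,0,0,0,0.1,-1],[0,0,0,0,0,0,-1]]' ;python3 -c "
from h import *
st()"
```

```text
clock: 12.6
tool_pos: [0.507, -0.2608, 0.1311]
eef_rot: [-1.989, -2.431, 0.001]
force: [-2.1, -1.1, -0.6]
finger_gap: 0.298
finger_force: 78.9
t 12.6 p [ 0.507  -0.2608  0.1311] yaw 101.4 zax [-0.001 -0.    -1.   ] j [-0.67  0.17  1.84 -0.    1.13 -0.87] F [-2.1 -1.1 -0.6] M [-0.18  0.39  0.06] gap 0.298 78.9
clock: 12.9
tool_pos: [0.507, -0.2607, 0.1311]
eef_rot: [-2.06, -2.371, 0.001]
force: [-3.2, -1.3, 0.0]
finger_gap: 0.293
finger_force: 78.9
t 12.9 p [ 0.507  -0.2607  0.1311] yaw 98.01 zax [-0.001 -0.    -1.   ] j [-0.67  0.17  1.84 -0.    1.13 -0.81] F [-3.2 -1.3  0. ] M [-0.22  0.59  0.17] gap 0.293 78.9
```

```bash
python3 -m creep '[[0,0,0,0,0,-0.5,-1],[0,0,0,0,0,-0.5,-1],[0,0,0,0,0,0,-1],[0,0,-0.3,0,0,0,-1],[0,0,-0.7,0,0,0,-1],[0,0,-1,0,0,0,-1],[0,0,-1,0,0,0,-1],[0,0,-0.3,0,0,0,-1],[0,0,0,0,0,0,-1]]' ;python3 -c "
from h import *
st()
c=cap('wrist');s=cap('scene');t=cap('top')
x=np.hstack([cv2.resize(c['image'][60:240,150:390],(400,300)),cv2.resize(s['image'][60:180,160:320],(400,300))])
cv2.imwrite('pics/g.png',x[...,::-1])"
```

```text
clock: 13.8
tool_pos: [0.5081, -0.2612, 0.2321]
eef_rot: [1.877, 2.514, 0.0]
force: [0.1, 0.1, -2.2]
finger_gap: 0.293
finger_force: 78.9
t 13.8 p [ 0.5081 -0.2612  0.2321] yaw 106.51 zax [ 0.003 -0.002 -1.   ] j [-0.67  0.06  1.76  0.    1.31 -0.96] F [ 0.1  0.1 -2.2] M [-0.02  0.01  0.03] gap 0.293 78.9
```

View pics/g.png

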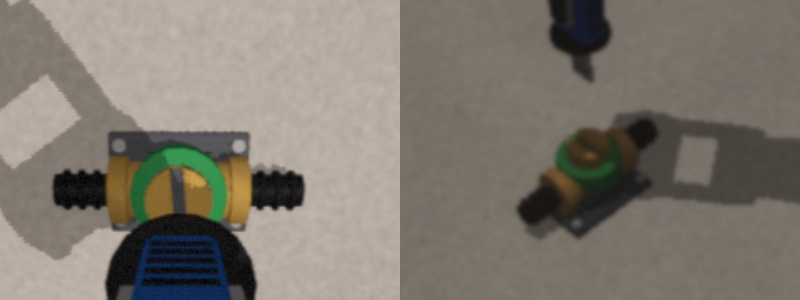

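The slot, from (175,168) to (180,213), lies square across the horizontal pipe within about 6°, so the valve is closed. Now I'll take the driver back.

```bash
python3 -m creep '[[0,0,0,0,0,-1,-1],[0,0,0,0,0,-1,-1],[0,0,0,0,0,-1,-1],[0,0,0,0,0,-1,-1],[0,0,0,0,0,-1,-1],[0,0,0,0,0,-1,-1],[0,0,0,0,0,-1,-1],[0,0,0,0,0,-0.37,-1],[0,0,0,0,0,0,-1]]' && python3 -c "
from h import *
go(.518,.2206,.2275,169.8)"
```

```text
clock: 14.85
tool_pos: [0.5065, -0.26, 0.228]
eef_rot: [-0.278, -3.126, -0.003]
force: [0.4, -0.2, -1.6]
finger_gap: 0.295
finger_force: 78.9
t 14.85 p [ 0.5065 -0.26    0.228 ] yaw 169.85 zax [-0.003  0.002 -1.   ] j [-0.67  0.06  1.77  0.    1.31 -2.07] F [ 0.4 -0.2 -1.6] M [-0.03  0.02  0.01] gap 0.295 78.9
units [ 2.447 15.837  0.052] wz 0.006
```

```bash
python3 -m creep '[[0,0.5,0,0,0,0,-1],[0.2,1,0,0,0,0,-1],[0.2,1,0,0,0,0,-1],[0.2,1,0,0,0,0,-1],[0.2,1,0,0,0,0,-1],[0.2,1,0,0,0,0,-1],[0.2,1,0,0,0,0,-1],[0.2,1,0,0,0,0,-1],[0.2,1,0,0,0,0,-1],[0.2,1,0,0,0,0,-1]]' && python3 -m creep '[[0.2,1,0,0,0,0,-1],[0.2,1,0,0,0,0,-1],[0.2,1,0,0,0,0,-1],[0.05,1,0,0,0,0,-1],[0,1,0,0,0,0,-1],[0,0.8,0,0,0,0,-1],[0,0.54,0,0,0,0,-1],[0,0,0,0,0,0,-1],[0,0,0,0,0,0,-1]]' && python3 -c "
from h import *
go(.518,.2206,.2275,169.8)
c=cap('wrist');t=cap('scene')
x=np.hstack([cv2.resize(c['image'],(400,300)),cv2.resize(t['image'][210:330,280:440],(400,300))])
cv2.imwrite('pics/i.png',x[...,::-1])"
```

```text
clock: 15.85
tool_pos: [0.5034, 0.0317, 0.2295]
eef_rot: [-0.278, -3.128, -0.001]
force: [-0.5, 0.4, -1.8]
finger_gap: 0.293
finger_force: 78.9
clock: 16.75
tool_pos: [0.518, 0.2202, 0.2297]
eef_rot: [-0.277, -3.128, 0.001]
force: [0.1, 0.6, -0.4]
finger_gap: 0.293
finger_force: 79.0
t 16.75 p [0.518  0.2202 0.2297] yaw 169.88 zax [-0.001 -0.001 -1.   ] j [ 0.2   0.04  1.78 -0.    1.31 -1.19] F [ 0.1  0.6 -0.4] M [ 0.06 -0.07 -0.01] gap 0.293 79.0
units [0.003 0.015 0.072] wz 0.01
```

View pics/i.png

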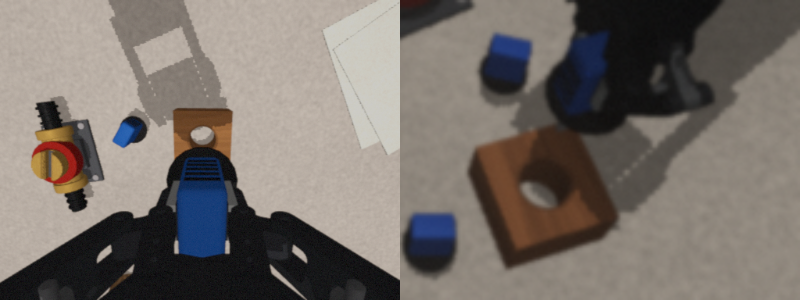

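The hole, at (203,133) in the wrist view, is straight ahead of the blade's line, so I'm lowering.

```bash
python3 -m creep '[[0,0.01,1,0,0,0,-1],[0,0,1,0,0,0,-1],[0,0,0.9,0,0,0,-1],[0,0,0.8,0,0,0,-1],[0,0,0.6,0,0,0,-1],[0,0,0.4,0,0,0,-1],[0,0,0.2,0,0,0,-1],[0,0,0,0,0,0,-1],[0,0,0,0,0,0,-1]]' && python3 -m creep '[[0,0,0.04,0,0,0,-1],[0,0,0.04,0,0,0,-1],[0,0,0,0,0,0,-1]]'; python3 -c "
from h import *
st()"
```

```text
clock: 17.75
tool_pos: [0.5193, 0.2204, 0.0841]
eef_rot: [0.278, 3.128, 0.001]
force: [-0.8, -0.1, -1.8]
finger_gap: 0.292
finger_force: 79.0
clock: 18.05
tool_pos: [0.5187, 0.2205, 0.081]
eef_rot: [0.277, 3.129, 0.0]
force: [0.1, -0.2, -1.7]
finger_gap: 0.297
finger_force: 79.0
t 18.05 p [0.5187 0.2205 0.081 ] yaw 169.87 zax [ 0.  0. -1.] j [ 0.2   0.23  1.87 -0.    1.04 -1.19] F [ 0.1 -0.2 -1.7] M [0.03 0.03 0.  ] gap 0.297 79.0
```

```bash
python3 -m creep '[[0,0,0.06,0,0,0,-1],[0,0,0.03,0,0,0,-1],[0,0,0,0,0,0,-1]]'; python3 -m creep '[[0,0,0.03,0,0,0,-1],[0,0,0,0,0,0,-1]]'
```

```text
clock: 18.35
tool_pos: [0.5184, 0.2204, 0.0777]
eef_rot: [-0.277, -3.129, 0.0]
force: [-0.6, -0.2, -1.7]
finger_gap: 0.293
finger_force: 79.0
clock: 18.55
tool_pos: [0.5187, 0.2205, 0.0776]
eef_rot: [-0.277, -3.129, 0.0]
force: [-2.2, -0.3, 3.2]
finger_gap: 0.302
finger_force: 79.5
```

Contact: the flange is on the block. Releasing slowly, then retreating.

```bash
python3 -m creep '[[0,0,0,0,0,0,-0.2],[0,0,0,0,0,0,0.2],[0,0,0,0,0,0,0.6],[0,0,0,0,0,0,1],[0,0,0,0,0,0,1],[0,0,0,0,0,0,1],[0,0,0,0,0,0,1]]' && python3 -m creep '[[0,0,-0.3,0,0,0,1],[0,0,-0.6,0,0,0,1],[0,0,-1,0,0,0,1],[0,0,-1,0,0,0,1],[0,0,-1,0,0,0,1],[0,0,-1,0,0,0,1],[0,-1,0,0,0,0,1],[0,-1,0,0,0,0,1],[0,-1,0,0,0,0,1],[0,-1,0,0,0,0,1]]' && python3 -c "
from h import *
st()
b=cap('top');W=cloud(b);im=b['image'].astype(int);s=cap('scene')
v,u=np.mgrid[:384,:512];z=W[...,2]
m=(np.hypot(u-129,v-237)<28)&(im[...,2]>im[...,0]+40)&(z>.115)
print(cv2.minAreaRect((W[m][:,:2]*1000).astype(np.float32)),W[m].mean(0),np.percentile(W[m][:,2],[5,95]))
x=np.hstack([cv2.resize(b['image'][140:260,90:250],(400,300)),cv2.resize(b['image'][140:260,280:440],(400,300))])
x=np.vstack([x,np.hstack([cv2.resize(s['image'][220:340,280:440],(400,300)),cv2.resize(s['image'][80:170,180:300],(400,300))])])
cv2.imwrite('pics/j.png',x[...,::-1])"
```

```text
clock: 19.25
tool_pos: [0.5186, 0.2204, 0.0771]
eef_rot: [0.277, 3.129, 0.0]
force: [-0.2, 0.2, 0.1]
finger_gap: 0.998
finger_force: 0.0
clock: 20.25
tool_pos: [0.4972, 0.1013, 0.225]
eef_rot: [0.277, 3.128, 0.0]
force: [0.9, 0.2, 0.9]
finger_gap: 1.001
finger_force: 0.0
t 20.25 p [0.4972 0.1013 0.225 ] yaw 169.89 zax [ 0.001 -0.    -1.   ] j [-0.02 -0.09  1.92 -0.    1.31 -1.42] F [0.9 0.2 0.9] M [ 0.01 -0.03  0.01] gap 1.001 0.0
((486.322021484375, 174.437255859375), (135.6109619140625, 25.495336532592773), 65.58110809326172) [0.50609404 0.21618878 0.1363713 ] [0.11805333 0.12437691]
```

View pics/j.png

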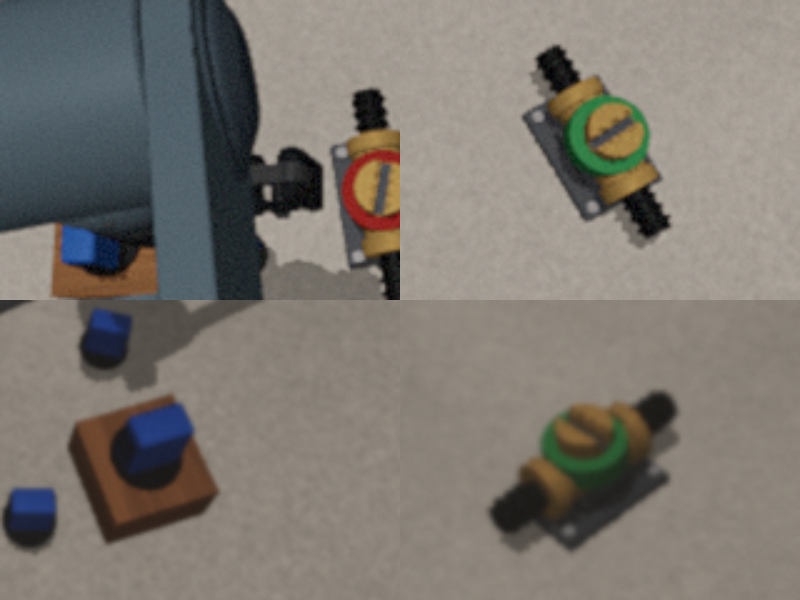

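The driver stands upright with its flange on the block, at (150,450). The slot lies across the pipe: the line from (592,148) to (635,120) is about 91° to it. The gripper is clear, so I'm handing in.

```bash
python3 -c "
from cell import manip
print(manip.sign_off())"
```

```text
the job is handed in; nothing more can be done
None
```

The job is handed in at about 20 s, with no verdict returned: the green-collared valve is closed (slot about 91° to the pipe in the last picture), the driver stands blade down in its rest, and the gripper is clear.

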